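# Load a carving blank under the spring hold-down

### The job

Load the pale wooden blank into the carving jig without picking it up: with one fingertip press the jig's long metal bar down to raise the spring-loaded hold-down flap, and keep it held open while the other fingertip pushes the blank along its lane, under the flap, until it is fully home against the end stop. Then let the bar up so that the flap closes on the blank, and move clear; leave the mallet, bottle and gouge where they are.

Things in the scene. Friction and masses are not known exactly. Their poses are not given: they have to be found in the camera images.
- jig: Plywood carving jig fixed to the bench, 285 x 97 x 12 mm; its yaw varies. Origin at bench height on the lane's middle line, below the flap's front edge (facing the entering blank). x: along the lane, the way the blank is pushed; y: left, towards the metal bar; z up. 'Jig x, y, z' below are mm in this frame. Board: x -205 to 80, y -45 to 52, top at z 12
- lane (a point): Middle of the lane's floor at its entry end (jig -200, 0, 12). The lane is 62 mm wide (jig y -31 to 31), between two wooden fences 6 mm thick with tops at jig z 20, x -200 to -10; the right-hand one goes on under the flap
- stop (a point): Middle of the end stop's face that the blank must meet (jig 55, 0, 24): a dark wooden bar across the lane, top at jig z 36. Between it and the entry stand, on the left, the flap's two steel hinge posts (jig x 0 to 54, y 33 to 47, tops at z 44)
- flap (a joint): Hinge angle (rad) of the hold-down flap with its bar. 0 = shut by its spring; grows as the bar is pressed down and the flap rises; 0.56 = fully open, on its stop. About 0.26 when the flap lies on the blank; from 0.36 up it clears the blank. Let go, it shuts by itself, also onto the blank, which it then holds with about 4 N
- flap_lip (a point): The flap: dark wooden plate, rubber underside, 48 mm along the lane, 46 across, 10 thick, over the lane at jig x 0 to 48, y -25 to 21. Shut, it slopes down to the right, lower edge about 1 mm above the lane's floor, and blocks the blank. This point: front end of its lower right-hand edge, shut at jig (0, -22, 13). Hinge line: along jig x at y 40, z 34
- bar_end (a point): Press bar, part of the flap: flat aluminium bar 225 x 32 x 5 mm along the lane, left of the left fence, jig x -195 to 30. This point: middle of its top face at its end by the lane's entry; jig y 79, z 35 when shut (leaning 0.56 rad, outer edge higher); y 77, z 20 at joint 0.40; y 74, z 14, level, fully down. Needs 3 N to start, 6 N fully down; a fingertip can slide along it
- blank: Loose pale wooden blank with pencilled lines and circles, 110 mm long (its x, along the lane), 54 wide (y), 18 thick, about 75 g, lying flat in the lane in front of the flap. Origin at the centre of its underside (jig z 12; top at z 30). Fully home its origin is at jig x 0: 55 mm of it stay out in front of the flap
- mallet: Bystander: turned wooden carver's mallet standing on its head, 72 mm across, 190 mm tall. Origin at the centre of its underside
- bottle: Bystander: clear bottle with a black cap, 48 mm across, 130 mm tall. Origin at the centre of its underside
- gouge: Bystander: carving gouge lying on the bench, about 208 mm long (its x, blade to +x, handle to -x), 21 mm wide, 18 mm high. Origin at bench height, where handle and blade meet
Things that resemble listed ones, but are neither listed nor needed, are in the scene too. There is more than one size of the blank; the job needs the smallest.

How it is judged:
On the way, in this order (a step that is already met when the one before it is completed fails the run):
1. a finger holds the bar down and the flap open (joint above 0.36) while the blank is still in front of the flap (value of joint flap above 0.36 rad and contact force between the fingers and flap above 0.5 N and x of blank in the frame of jig below -0.058 m), for 0.2 s.
2. the blank is home against the end stop (within 5 mm) while a finger still holds the flap open (value of joint flap above 0.33 rad and contact force between the fingers and flap above 0.5 N and x of blank in the frame of jig between -0.005 and 0.004 m and y of blank in the frame of jig between -0.008 and 0.008 m and angle between the x axis of blank and the x axis of jig, either way round below 0.12 rad), for 0.15 s.
At the end, for the whole second after the job is handed in: The blank lies flat in the lane, within 5 mm of the end stop, within 8 mm of the middle line and 0.12 rad of square, at rest; the flap has closed on it (joint 0.21 to 0.32) and presses it down with more than 1 N (x of blank in the frame of jig between -0.005 and 0.004 m and y of blank in the frame of jig between -0.008 and 0.008 m and angle between the x axis of blank and the x axis of jig, either way round below 0.12 rad and value of joint flap between 0.21 and 0.32 rad and contact force between flap and blank above 1 N and linear speed of blank below 0.02 m/s and height (world z) of blank below 0.016 m and angle between blank's own z axis and vertical below 0.06 rad); the robot touches nothing.
It fails at once if the blank is lifted (more than 12 mm) or tipped (more than 0.3 rad) (height (world z) of blank above 0.024 m or angle between blank's own z axis and vertical above 0.3 rad).
It fails at once if the flap is let down onto the blank when this is only part of the way in (x of blank in the frame of jig between -0.05 and -0.008 m and value of joint flap below 0.29 rad).
It fails at once if the mallet, bottle or gouge is moved (more than 20 mm) (distance of any of mallet, bottle, gouge from where it was at the start of the episode above 0.02 m).
It also fails if it takes over 38 s, if anything falls off the work surface, if the arm or the gripper's body presses on something with over 40 N, if the wrist force passes 120 N, or if a joint passes its speed limit or range.

### The arm

A 6-joint arm with a two-finger parallel gripper is mounted at the origin on the work surface. World frame = base frame: x ahead of the robot, y to its left, z up, the work surface at z = 0. Lengths are in m, angles in rad, forces in N, time in s.
With the tool pointing down it reaches from about 0.375 to 0.975 m from the base axis. Payload 3.8 kg.
Tool frame: the origin (TCP) lies midway between the tips of the shut fingers; the grasp point (between the pads) lies 19 mm behind it; z points along the fingers, y is the line along which they close (so a half turn about z gives the same grasp; the last joint's range is limited). The gripper opens to 88 mm and grips with 3 to 60 N. Pads are 18 mm wide; open, the fingers measure 123 mm over their backs; the gripper's body (75 mm by 187 mm) begins 45 mm behind the grasp point.
Start: joints at [1.183, 0.264, 1.604, -0, 1.274, -0.037], TCP at [0.232, 0.634, 0.239] pointing down, gripper open.
Joint ranges: [-2.63, 2.63], [-0.94, 2.18], [0.31, 2.57], [-1.31, 4.45], [0, 2.66], [-2.55, 2.55]. Speed limits (rad/s): [2.57, 2.57, 3.14, 3.14, 3.14, 3.14].

### API

Orientations are given as a rotation vector (axis times angle).
In Python, from plant import arm gives the robot as it stands.
- The arm moves only by the shell command python3 -m pendant 'ROWS' [OPENING]. ROWS is JSON, a list of rows, each a list of 4 numbers: the shift along the tool's x, y, z in m, then the turn about the tool's z in degrees. A call has 1 to 12 rows; each row shifts and turns the commanded pose from where the row before left it, along the tool's axes as they then stand; what a row does not reach is not made up. A row lasts 1/10 s, in which the tool goes at most 50 mm and 8.59 degrees, less where a joint would pass 70% of its speed; a pose out of reach is approached as far as the arm can. A call is refused whole if a number of a shift passes 0.05 or a number of a turn 8.59, either way. A call with a gripper value outside its range is refused whole. OPENING is the closure, from 0 (fully open) to 1 (shut), set as the call begins (- or left out, the last holds). The fingers move at their own pace and stop on an object; the grip force is fixed at half the most. Time passes only in rows, so rows that do not move let the fingers close. It gives the time, the measured TCP pose, the force, the opening and the grip force at its end, in the units of the state.
- arm.get_obs(): the state, without advancing time (a new reading comes with each control period).
- arm.camera(name): name is "scene" or "top"; returns a dict with "img" (480x640x3 uint8, red, green, blue), "intrinsics" (3x3 intrinsics, pixels), "D" ([k1, k2, p1, p2, k3] as OpenCV has them; the pictures are not rectified), "xyz" and "rotation" of the camera in the world. Camera axes: x right, y up, looking along -z (the intrinsics and any distortion apply to the point x, -y, -z); pixel columns grow to the right and rows downward; lengths in m; the calibration is good to about 2 mm. A picture is of the moment at which its call begins. There is no depth.
- arm.sign_off(): hands the job in; it is judged then, once.
The state is a dict: "time": time; "joint_pos": joint angles; "joint_velocities": joint speeds; "joint_torque": joint torques, N m; "tcp_pos": TCP position; "tcp_rot": TCP orientation; "contact_force": force on the tool from outside, world axes, zero at the start; "torque": the same for the moment, N m; "gripper_width": opening from 0.0 (shut) to 1.0 (fully open); "finger_force": force on a finger pad.
Only numpy, scipy, OpenCV 4.12 (cv2) and the standard library are available. Lean on these libraries where they do the work, as an engineer would, in place of code of your own. Each camera call takes 0.05 s, during which the arm holds its last target. There are 200 camera calls.

## Working session

There is one attempt and no reset: what is moved stays moved. The work goes in short steps, Python scripts to look and compute and a shell command to move; the robot and the scene stay as the last step left them, time stands still between calls to the robot, and variables do not carry over. Pictures are saved under pics/ and viewed, at most 10 in all, crops included, and the job is handed in when it is done.

```bash
ls; mkdir -p pics; python3 - <<'E'
from plant import arm
import cv2,pickle
for n in("scene","top"):
    c=arm.camera(n);cv2.imwrite(f"pics/{n}0.png",c["img"][:,:,::-1]);pickle.dump(c,open(n+".pkl","wb"))
    print(n,c["xyz"],c["rotation"],c["intrinsics"],c["D"])
o=arm.get_obs();print(o)
E
```

```text
pics
scene [0.92124654 0.6591836  0.67550251] [0.27816322 1.11862196 2.38476501] [[471.76399947   0.         316.8493768 ]
 [  0.         471.76399947 236.59682743]
 [  0.           0.           1.        ]] [-0.10712572  0.          0.          0.          0.        ]
top [0.46041486 0.01123859 1.29896957] [ 0.06696451 -0.03333733 -1.59955385] [[585.41841356   0.         328.44096389]
 [  0.         585.41841356 241.99678254]
 [  0.           0.           1.        ]] [0.00413768 0.         0.         0.         0.        ]
{'time': 0.1, 'joint_pos': array([ 1.18311549e+00,  2.64663729e-01,  1.60521914e+00,  3.48242215e-05,
        1.27372957e+00, -3.68718997e-02]), 'joint_velocities': array([ 0.00022946, -0.00027478, -0.00179844,  0.00051299,  0.00161199,
       -0.00121896]), 'joint_torque': array([-1.42762651e-04, -5.03619576e+01, -3.58072400e+01,  7.30319624e-02,
        2.32562766e-02, -6.80278686e-05]), 'tcp_pos': array([0.23169852, 0.63330231, 0.2375319 ]), 'tcp_rot': array([-5.48163677e-01, -3.09293282e+00,  3.09000090e-03]), 'contact_force': array([-0.11227366,  0.14029295,  1.04750651]), 'torque': array([-0.00767134, -0.00884235,  0.02562286]), 'finger_force': 0.0, 'gripper_width': 0.9985001470964138}
```

View pics/scene0.png

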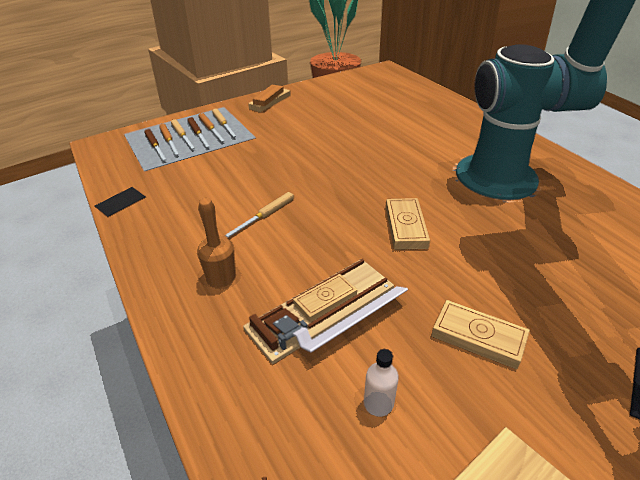

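View pics/top0.png

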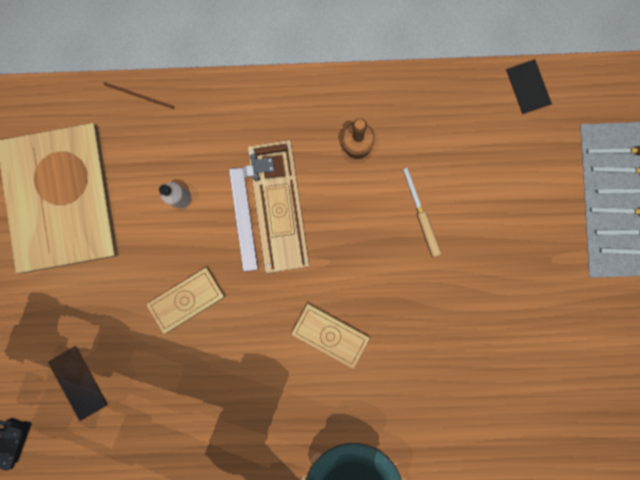

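The top view shows the jig at about (275,205), with the flap at (272,165) and the bar at (243,220). There are three candidate blanks: (280,210) in the lane, (185,300) and (330,335) on the bench. The one in the lane is the smallest and lies in front of the flap, so it fits. I'll confirm it in an enlarged crop.

```bash
python3 - <<'E'
import cv2,pickle
c=pickle.load(open("top.pkl","rb"))["img"][130:280,215:325,::-1]
a=cv2.resize(c,None,fx=4,fy=4,interpolation=cv2.INTER_CUBIC)
cv2.imwrite("pics/crop1.png",a)
c=pickle.load(open("scene.pkl","rb"))["img"][255:370,235:415,::-1]
cv2.imwrite("pics/crop2.png",cv2.resize(c,None,fx=4,fy=4,interpolation=cv2.INTER_CUBIC))
E
```

```text
(no output)
```

View pics/crop1.png

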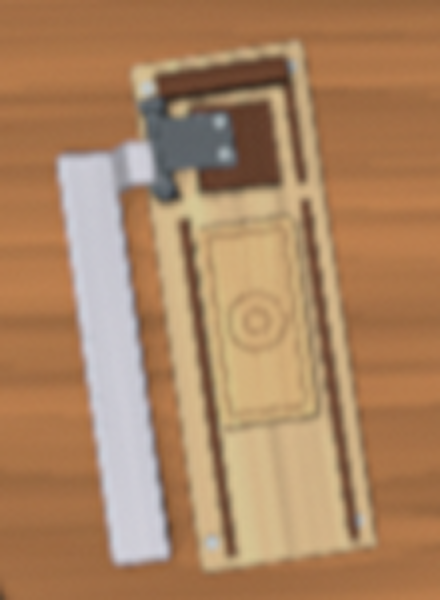

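View pics/crop2.png

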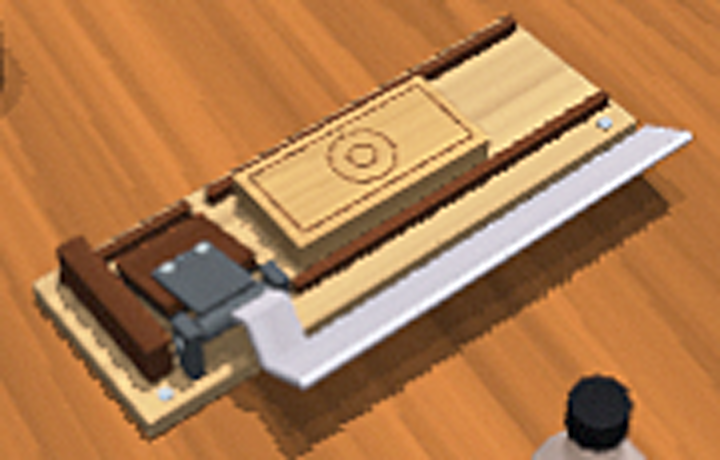

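Crop 1 puts the board corners at (132,68), (302,42), (375,545) and (203,570), and the blank's top corners at (200,222), (293,212), (320,415) and (226,428). The blank in the lane, with its line and circle marks, is the small one. Next I fit the poses.

```bash
cat > h.py <<'E'
import numpy as np,cv2,pickle
from scipy.optimize import least_squares
from scipy.spatial.transform import Rotation as R
def proj(c,P):
    M=R.from_rotvec(c["rotation"]).as_matrix(); q=(np.atleast_2d(P)-c["xyz"])@M
    q=q*[1,-1,-1]
    return cv2.projectPoints(q,np.zeros(3),np.zeros(3),c["intrinsics"],np.array(c["D"]))[0][:,0]
def place(p,L):
    s,co=np.sin(p[2]),np.cos(p[2]);L=np.array(L)/1000
    return np.c_[p[0]+co*L[:,0]-s*L[:,1],p[1]+s*L[:,0]+co*L[:,1],L[:,2]]
def fit(obs,p0):
    f=lambda p:np.concatenate([(proj(c,place(p,L))-px).ravel() for c,L,px in obs])
    r=least_squares(f,p0);return r.x,r.fun
E
python3 - <<'E'
from h import *
T=pickle.load(open("top.pkl","rb"));S=pickle.load(open("scene.pkl","rb"))
cr=lambda a,off:(np.array(a)+.5)/4-.5+off
t=lambda a:cr(a,[215,130]); s=lambda a:cr(a,[235,255])
B=[[80,52,12],[80,-45,12],[-205,-45,12],[-205,52,12]]
tb=(T,B,t([[132,68],[302,42],[375,545],[203,570]]))
sb=(S,[B[1],B[0],B[3]],s([[35,287],[150,437],[635,122]]))
K=[[55,27,30],[55,-27,30],[-55,-27,30],[-55,27,30]]
tk=(T,K,t([[200,222],[293,212],[320,415],[226,428]]))
sk=(S,[K[1],K[0],K[3],K[2]],s([[232,182],[300,248],[488,145],[422,80]]))
np.set_printoptions(precision=4,suppress=True)
for n,o in(("jigT",[tb]),("jigS",[sb]),("jig",[tb,sb]),("blT",[tk]),("blS",[sk]),("bl",[tk,sk])):
    p,r=fit(o,[.55,.1,.15]);print(n,p,np.degrees(p[2]),r.round(1))
    if n=="jig":J=p
    if n[:2]=="bl":
        d=p[:2]-J[:2];c,q=np.cos(J[2]),np.sin(J[2]);print("  in jig",c*d[0]+q*d[1],-q*d[0]+c*d[1])
for n,L in(("barend",[-195,79,35]),("barinner",[30,79,35])):
    P=place(J,[L]);print(n,P,(proj(T,P)-[215,130]+.5)*4-.5,(proj(S,P)-[235,255]+.5)*4-.5)
E
```

```text
jigT [0.6891 0.1513 0.1183] 6.77589000449513 [-0.3 -0.4  0.2 -0.4  0.3  0.3 -0.2  0.5]
jigS [0.6893 0.1541 0.1293] 7.406053937861818 [-1.1  1.   0.4 -1.   0.7 -0. ]
jig [0.6891 0.1527 0.1242] 7.118966945537901 [-1.1 -0.2 -0.7 -0.5  0.2  0.1 -0.3  0.6 -1.3  0.2 -0.1 -1.8  0.7 -0.1]
blT [0.6162 0.1419 0.1022] 5.857718523439152 [-0.4  1.1  0.7  0.4  0.4 -0.7 -0.7 -0.7]
  in jig -0.07366585767768113 -0.0017383011821097086
blS [0.6151 0.1449 0.0864] 4.953008080900163 [-0.2 -0.6 -0.4  1.1  0.9 -0.3 -0.3 -0.3]
  in jig -0.07436813399171778 0.00144071458276618
bl [0.6154 0.1434 0.0948] 5.434070640298756 [-0.9  1.4  0.3  0.8 -0.5 -0.3 -1.6 -0.4 -0.7 -0.9 -0.7  0.7  0.2 -1.
 -1.1 -0.8]
  in jig -0.07426554679370205 -0.00014718629237289206
barend [[0.4858 0.2069 0.035 ]] [[144.3253 561.2727]] [[667.5403 129.1426]]
barinner [[0.7091 0.2348 0.035 ]] [[ 85.2606 154.501 ]] [[281.4862 377.4259]]
```

```bash
python3 - <<'E'
from h import *
from plant import arm
T=pickle.load(open("top.pkl","rb"));S=pickle.load(open("scene.pkl","rb"))
J=np.array([.6891,.1525,.122])
f=lambda p:np.r_[(proj(T,[[p[0],p[1],.13]])-[165,190]).ravel(),(proj(S,[[p[0],p[1],.13]])-[385,352]).ravel()]
r=least_squares(f,[.6,.3]);c,q=np.cos(J[2]),np.sin(J[2]);d=r.x-J[:2]
print("bottle",r.x,r.fun,"jig",c*d[0]+q*d[1],-q*d[0]+c*d[1])
o=arm.get_obs();M=R.from_rotvec(o["tcp_rot"]).as_matrix();print(M)
for n,L in(("start",[-150,36,100]),("home",[-64,36,17])):
    P=place(J,[L])[0];print(n,P,"tool shift now",M.T@(P-o["tcp_pos"]))
a=np.array([[-c,-q,0],[-q,c,0],[0,0,-1]]).T
print("turn deg",np.degrees((R.from_matrix(M).inv()*R.from_matrix(a)).as_rotvec()))
E
```

```text
bottle [0.64909418 0.36188134] [ 0.5123321   0.73965434 -0.25367509  0.69816959] jig -0.014227257445232271 0.21269366877220244
[[-9.39091466e-01  3.43666389e-01 -7.94394425e-04]
 [ 3.43667290e-01  9.39089636e-01 -1.85731073e-03]
 [ 1.07712298e-04 -2.01719204e-03 -9.99997960e-01]]
start [0.5358338  0.16997778 0.1       ] tool shift now [-0.44485514 -0.33030476  0.13815055]
home [0.62119458 0.18044377 0.017     ] tool shift now [-0.52142885 -0.2909732   0.22106313]
turn deg [ -0.11195644  -0.03337949 -27.09053314]
```

```bash
python3 -m pendant '[[-0.037,-0.0275,0,0],[-0.037,-0.0275,0,0],[-0.037,-0.0275,0,0],[-0.037,-0.0275,0,0],[-0.037,-0.0275,0,0],[-0.037,-0.0275,0,0],[-0.037,-0.0275,0,0],[-0.037,-0.0275,0,0],[-0.037,-0.0275,0,0],[-0.037,-0.0275,0,0],[-0.037,-0.0275,0,0],[-0.037,-0.0275,0,0]]' 0.32
python3 -m pendant '[[0,0,0,-6.8],[0,0,0,-6.8],[0,0,0,-6.8],[0,0,0.03,-6.7],[0,0,0.03,0],[0,0,0.03,0],[0,0,0,0],[0,0,0,0]]'
cat >> h.py <<'E'
from plant import arm
J=np.array([.6891,.1525,.122])
def where():
    o=arm.get_obs();d=o["tcp_pos"][:2]-J[:2];c,q=np.cos(J[2]),np.sin(J[2])
    M=R.from_rotvec(o["tcp_rot"]).as_matrix()
    print("tcp in jig mm",((c*d[0]+q*d[1])*1e3).round(1),((-q*d[0]+c*d[1])*1e3).round(1),(o["tcp_pos"][2]*1e3).round(1),"tooly deg",np.degrees(np.arctan2(M[1,1],M[0,1]))-90-np.degrees(J[2]),"w",o["gripper_width"],"F",o["contact_force"].round(2),"t",o["time"])
E
python3 - <<'E'
from h import *
where()
c=arm.camera("scene");cv2.imwrite("pics/s3.png",c["img"][:,:,::-1])
E
```

```text
time: 1.3
tcp_pos: [0.5359, 0.1696, 0.2383]
tcp_rot: [-0.548, -3.093, 0.0]
contact_force: [0.0, 1.1, -0.0]
gripper_width: 0.679
finger_force: 0.0
time: 2.1
tcp_pos: [0.5349, 0.1712, 0.1483]
tcp_rot: [0.192, -3.134, 0.001]
contact_force: [-0.4, -0.7, 0.3]
gripper_width: 0.678
finger_force: 0.0
tcp in jig mm -150.8 37.4 148.3 tooly deg 0.009759676396702055 w 0.6778848952121797 F [-0.4  -0.67  0.35] t 2.1
```

View pics/s3.png

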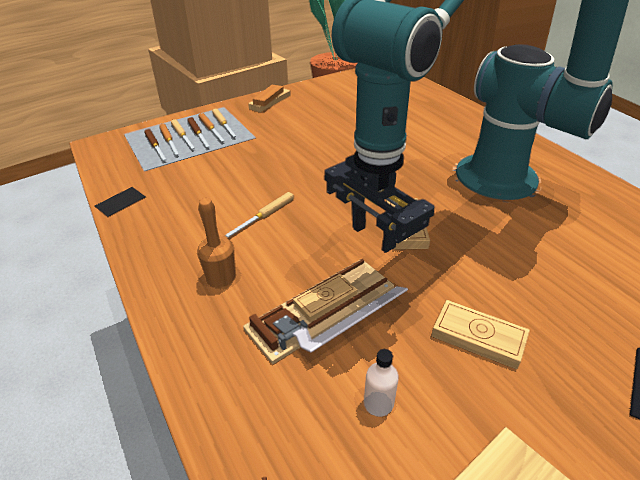

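The fingers are at (360,215) and (388,240), straddling the lane and bar behind the blank. Next I descend.

```bash
python3 -m pendant '[[0,-0.001,0.03,0],[0,0,0.03,0],[0,0,0.03,0],[0,0,0.01,0],[0,0,0.01,0],[0,0,0.01,0],[0,0,0.007,0],[0,0,0.003,0],[0,0,0,0],[0,0,0,0],[0,0,0,0],[0,0,0,0]]'
python3 - <<'E'
from h import *
where()
c=arm.camera("scene");cv2.imwrite("pics/s4.png",cv2.resize(c["img"][200:370,230:430,::-1],None,fx=3.5,fy=3.5,interpolation=cv2.INTER_CUBIC))
E
```

```text
time: 3.35
tcp_pos: [0.5378, 0.1691, 0.0211]
tcp_rot: [-0.193, 3.132, -0.003]
contact_force: [0.8, -8.4, 8.3]
gripper_width: 0.683
finger_force: 5.1
tcp in jig mm -148.1 34.9 21.1 tooly deg 0.05582997923076949 w 0.6834315650502609 F [ 0.76 -8.44  8.26] t 3.35
```

View pics/s4.png

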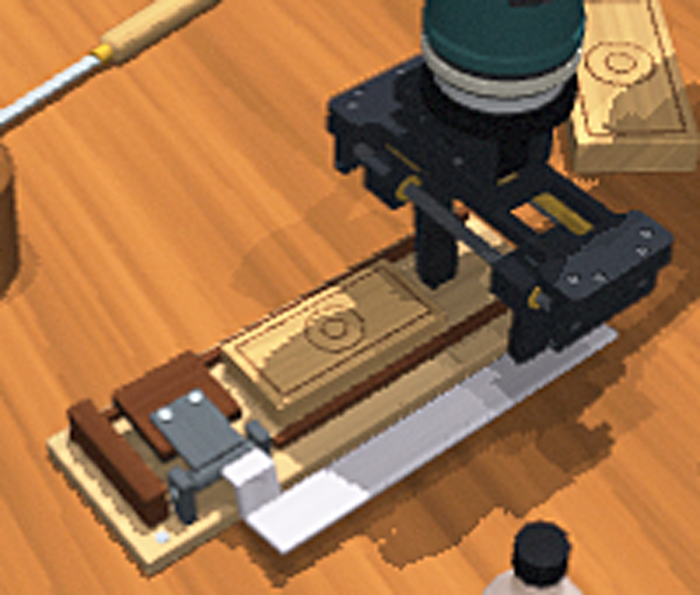

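The flap at crop (175,400) stands up, the bar is down and the pusher tip is behind the blank. I'll press about 4 mm deeper for margin, then begin the push.

```bash
python3 -m pendant '[[0,0.001,0.002,0],[0,0,0.002,0],[0,0,0,0],[0,0,0,0],[-0.004,0,0,0],[-0.004,0,0,0],[-0.004,0,0,0],[-0.004,0,0,0],[0,0,0,0]]'
python3 -c "from h import *;where()"
```

```text
time: 4.3
tcp_pos: [0.5514, 0.1734, 0.016]
tcp_rot: [0.192, -3.135, 0.0]
contact_force: [-4.1, -1.4, 6.9]
gripper_width: 0.681
finger_force: 3.5
tcp in jig mm -134.2 37.5 16.0 tooly deg 0.022937777177607366 w 0.680556683426528 F [-4.06 -1.45  6.94] t 4.3
```

```bash
python3 -m pendant '[[-0.005,0,0,0],[-0.005,0,0,0],[-0.005,0,0,0],[-0.005,0,0,0],[-0.005,0,0,0],[-0.005,0,0,0],[-0.005,0,0,0],[-0.005,0,0,0],[-0.005,0,0,0],[-0.005,0,0,0],[0,0,0,0]]'
python3 - <<'E'
from h import *
where()
c=arm.camera("scene");cv2.imwrite("pics/s5.png",cv2.resize(c["img"][200:370,230:430,::-1],None,fx=3.5,fy=3.5,interpolation=cv2.INTER_CUBIC))
E
```

```text
time: 5.4
tcp_pos: [0.6013, 0.1798, 0.0161]
tcp_rot: [0.192, -3.135, -0.001]
contact_force: [-4.1, -0.4, 6.0]
gripper_width: 0.684
finger_force: 3.1
tcp in jig mm -83.8 37.8 16.1 tooly deg 0.015461518671547658 w 0.6836073060082104 F [-4.11 -0.45  6.03] t 5.4
```

View pics/s5.png

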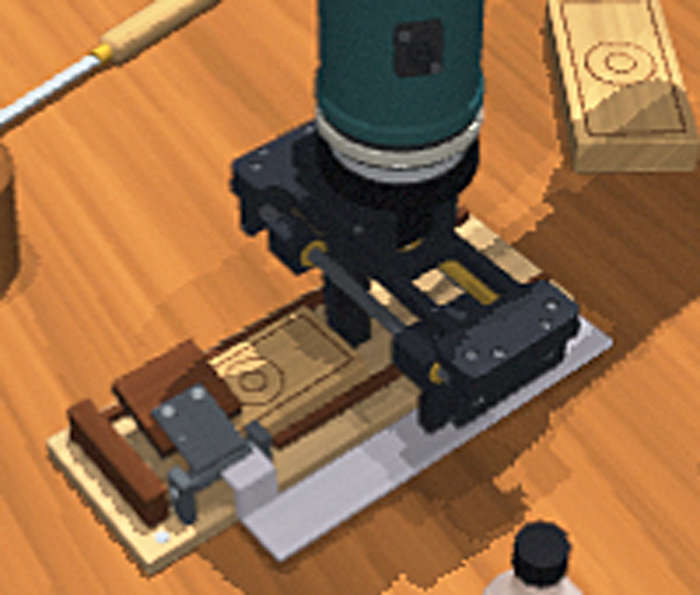

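The blank, with its circle at (255,380), is passing under the raised flap at (180,400). Next I cover the last ~20 mm slowly, watching the force.

```bash
python3 -m pendant '[[-0.004,0,0,0],[-0.004,0,0,0],[-0.004,0,0,0],[-0.002,0,0,0],[0,0,0,0]]'
python3 -m pendant '[[-0.002,0,0,0],[-0.002,0,0,0],[0,0,0,0]]'
python3 -m pendant '[[-0.002,0,0,0],[0,0,0,0]]'
python3 -c "from h import *;where()"
```

```text
time: 5.95
tcp_pos: [0.6148, 0.1814, 0.016]
tcp_rot: [0.192, -3.135, -0.0]
contact_force: [-3.5, -0.6, 6.2]
gripper_width: 0.682
finger_force: 3.2
time: 6.25
tcp_pos: [0.6185, 0.1818, 0.016]
tcp_rot: [0.192, -3.134, -0.0]
contact_force: [-4.3, -1.3, 6.6]
gripper_width: 0.68
finger_force: 3.3
time: 6.45
tcp_pos: [0.6198, 0.182, 0.0159]
tcp_rot: [0.191, -3.133, -0.0]
contact_force: [-6.0, -1.8, 7.4]
gripper_width: 0.676
finger_force: 4.9
tcp in jig mm -65.2 37.7 15.9 tooly deg 0.0004070387128267683 w 0.675739527375873 F [-5.95 -1.84  7.41] t 6.45
```

```bash
python3 -m pendant '[[-0.002,0,0,0],[-0.001,0,0,0],[0,0,0,0],[0,0,0,0]]'
python3 - <<'E'
from h import *
where()
c=arm.camera("scene");cv2.imwrite("pics/s6.png",cv2.resize(c["img"][240:370,230:400,::-1],None,fx=4.5,fy=4.5,interpolation=cv2.INTER_CUBIC))
E
```

```text
time: 6.85
tcp_pos: [0.6199, 0.1819, 0.0157]
tcp_rot: [0.19, -3.127, 0.001]
contact_force: [-13.1, -2.7, 14.0]
gripper_width: 0.679
finger_force: 8.1
tcp in jig mm -65.1 37.6 15.7 tooly deg -0.020350673176802836 w 0.6793404722130648 F [-13.14  -2.69  14.03] t 6.85
```

View pics/s6.png

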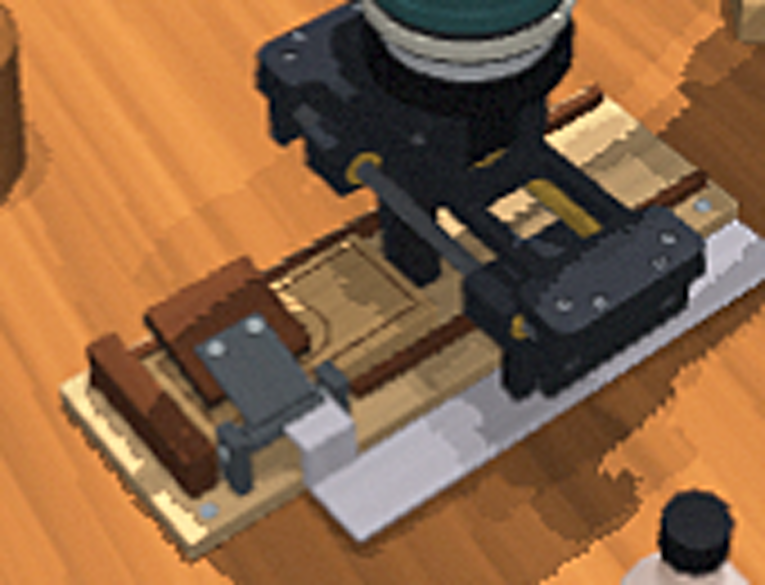

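The blank is home: the TCP stalled at jig x −65 (expected about −64) with the force rising to 13 N, and about half the blank (front edge at crop (180,385)) is under the flap. Now I back off with the bar still held, then let it up.

```bash
python3 -m pendant '[[0.003,0,0,0],[0.004,0,0,0],[0.005,0,0,0],[0.004,0,0,0],[0,0,0,0],[0,0,-0.004,0],[0,0,-0.004,0],[0,0,-0.005,0],[0,0,-0.006,0],[0,0,-0.01,0],[0,0,-0.02,0],[0,0,-0.03,0]]'
python3 -m pendant '[[0.03,0,-0.03,0],[0.04,0,-0.03,0],[0.04,0,0,0],[0.04,0,0,0],[0,0,0,0],[0,0,0,0]]'
python3 - <<'E'
from h import *
where()
c=arm.camera("scene");cv2.imwrite("pics/s7.png",cv2.resize(c["img"][240:370,230:400,::-1],None,fx=4.5,fy=4.5,interpolation=cv2.INTER_CUBIC))
E
```

```text
time: 8.1
tcp_pos: [0.6056, 0.1796, 0.0922]
tcp_rot: [0.192, -3.13, 0.002]
contact_force: [0.4, -0.0, -0.0]
gripper_width: 0.681
finger_force: 0.0
time: 8.7
tcp_pos: [0.4584, 0.1619, 0.154]
tcp_rot: [-0.193, 3.135, -0.0]
contact_force: [0.2, -0.0, -0.1]
gripper_width: 0.679
finger_force: 0.0
tcp in jig mm -227.8 37.4 154.0 tooly deg 0.041168459943027536 w 0.6791131127931155 F [ 0.19 -0.02 -0.11] t 8.7
```

View pics/s7.png

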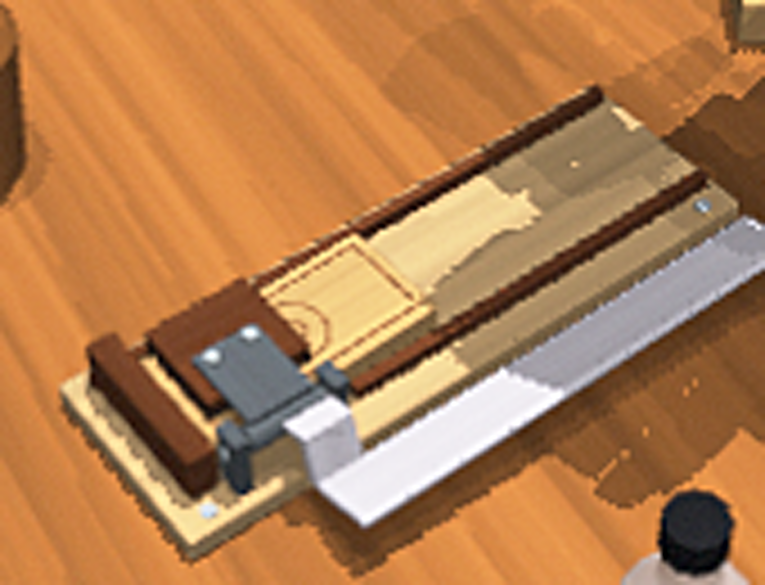

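The flap, at (230,340), lies on the blank; the blank's rear top corners are at crop (358,237) and (437,305). I'll check these against the home pose.

```bash
python3 - <<'E'
from h import *
S=pickle.load(open("scene.pkl","rb"))
for x in(0,-5):print(x,((proj(S,place(J,[[x-55,-27,30],[x-55,27,30],[x+55,0,30],[55,31,36],[55,-31,36]]))-[230,240]+.5)*4.5-.5).round(0).tolist())
E
```

```text
0 [[351.0, 232.0], [432.0, 308.0], [165.0, 401.0], [209.0, 442.0], [121.0, 343.0]]
-5 [[361.0, 226.0], [442.0, 302.0], [176.0, 395.0], [209.0, 442.0], [121.0, 343.0]]
```

```bash
python3 -c "
from plant import arm
print(arm.sign_off())"
```

```text
the job is handed in; nothing more can be done
None
```

The blank is loaded against the end stop, the flap has closed on it, the arm is clear and the job is handed in; the hand-in gave no verdict, but the stall at the stop and the last picture both put the blank home to within about 2 mm.

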